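# Dispense one vial cap and park it

## Robot

A 6-joint arm with a two-finger parallel gripper is mounted at the origin on the work surface. World frame = base frame: x ahead of the robot, y to its left, z up, the work surface at z = 0. Lengths are in m, angles in rad, forces in N, time in s.
With the tool pointing down it reaches from about 0.35 to 0.775 m from the base axis. Payload 7.3 kg.
Tool frame: the origin (TCP) lies midway between the tips of the shut fingers; the grasp point (between the pads) lies 19 mm behind it; x points along the fingers, z is the direction in which the jaws open and shut, and the axes are right-handed (so a half turn about x gives the same grasp; the last joint's range is limited). The gripper opens to 92 mm and grips with 3 to 60 N. Pads are 19 mm wide; open, the fingers measure 130 mm over their backs; the gripper's body (75 mm by 190 mm) begins 47 mm behind the grasp point.
Start: joints at [-1.261, 0.342, 1.524, -0, 1.275, -0.146], TCP at [0.231, -0.471, 0.202] pointing down, gripper open.
Joint ranges: [-2.53, 2.53], [-0.77, 2.02], [0.04, 2.7], [-1, 4.14], [0.28, 2.66], [-3.11, 3.11]. Speed limits (rad/s): [2.57, 2.57, 3.14, 3.14, 3.14, 3.14].

## Interface

Orientations are given as [roll, pitch, yaw] about the fixed x, y, z axes, in that order (R = Rz(yaw) Ry(pitch) Rx(roll)).
In Python, from cell import observe, cams, robot gives the robot as it stands.
- The arm moves only by the tool jog_arm, never from a script. Its argument "plan" is one flat list of numbers, 7 for each row, row after row: the turn, a rotation vector about the tool's x, y, z in degrees, then the shift along the tool's x, y, z in cm, then the opening, from -1 (shut) to 1 (fully open). In form: [ax, ay, az, x, y, z, jaw, ax, ay, az, x, y, z, jaw, ...]. A call has 1 to 10 rows; each row is the pose to reach, as a shift and turn from the pose commanded when the call began, along the tool's axes at that moment; what a row does not reach only later rows make up. A row lasts 1/10 s, in which the tool goes at most 50 mm and 8.59 degrees, less where a joint would pass 70% of its speed; a pose out of reach is approached as far as the arm can. A call with a gripper value outside its range is refused whole. The fingers move at their own pace and stop on an object; "newtons" is the grip in N (left out, the last holds). Time passes only in rows, so rows that repeat a pose let the fingers close. It gives the time, the measured TCP pose, the force and the opening at its end, in the units of the state.
- observe(): the state, without advancing time (a new reading comes with each control period).
- cams.read_camera(name): name is "scene" or "top"; returns a dict with "image" (400x640x3 uint8, red, green, blue), "fov_y" (degrees; the focal length in pixels is half the picture's height over the tangent of half this angle, whatever the lens; pixels are square), "cx", "cy" (the principal point, pixels), "T" (4x4, takes a point from camera to world coordinates). Camera axes: x right, y down, z forward; pixel columns grow to the right and rows downward; lengths in m; the calibration is good to about 2 mm. A picture is of the moment at which its call begins. There is no depth.
- robot.hand_in(): hands the job in, once; it reports no verdict.
The state is a dict: "time": time; "qpos": joint angles; "qvel": joint speeds; "joint_efforts": joint torques, N m; "tool_pos": TCP position; "tool_rot": TCP orientation; "contact_force": force on the tool from outside, world axes, zero at the start; "torque": the same for the moment, N m; "opening": finger opening in m.
Only numpy, scipy, OpenCV 4.12 (cv2) and the standard library are available. Lean on these libraries where they do the work, as an engineer would, in place of code of your own. Each camera call takes 0.05 s, during which the arm holds its last target.

## Task

Press the grey plunger of the cap dispenser all the way down once and let it come back up, so that a single vial cap is pushed out onto the steel tray. Then, with the fingertips, push that cap along the tray into the pocket of the low H-shaped stop until it rests against the stop's middle bar. Do not pinch or lift any cap, let no second cap out, and leave the beaker, bottle and jar where they stand.

Things in the scene. Friction and masses are not known exactly. Their poses are not given: they have to be found in the camera images.
- dispenser: White cap dispenser fixed on a steel tray plate on the bench. Origin: at bench level on the axis of the cap magazine; z up. Caps come out of the mouth (x = -26 mm) towards -x. Behind the magazine (x = 66 to 134 mm, 76 mm wide, 68 mm high) stands the plunger housing, plunger at x = 100 mm, y = 0; a bridge 40 mm high joins the two
- magazine (a point): Centre of the magazine's floor, 4 mm above the bench. The magazine is a white square tube, 52 x 52 mm outside, open at the top, its top 54 mm above the bench
- tray (a point): Point on the tray top (4 mm above the bench) in the path of the caps, 75 mm from the magazine axis along the dispenser's -x. The tray reaches from x = +15 to -140 mm and y = -130 to +130 mm in the dispenser's frame, with a lip (top 9 mm above the bench) along its edge at x = -138 mm
- plunger_top (a point): Centre of the top of the plunger's round grey head (42 mm diameter, 10 mm thick); 110 mm above the bench when up, 84 mm when pressed down. It moves straight down
- plunger (a joint): Plunger travel in m: 0 = up, 0.026 = fully down (hard stop). A spring returns it when let go: 2 N to start, 5 N fully down, plus a little damping. It drives a pusher 2.6 times as far: the lowest cap ends with its centre about 66 mm or more from the magazine axis. With the plunger back up the next cap drops into place, so each further press lets out another
- cap1_center (a point): Centre (half-way up) of the lowest cap in the magazine, the one that comes out: a black round disc-like vial cap, 40 mm diameter, 12 mm high, about 20 g, lying flat on the tray
- stop: Low white stop, an H seen from above, 10 mm high, fixed on the tray on the dispenser's +y or -y side (varies). Origin: centre of its underside; x parallel to the dispenser's. Middle bar along x, 6 mm thick (y = -3 to 3 mm); side bars 6 mm thick at x = +-35 mm, y = -23 to 23 mm: a pocket 64 mm wide, 20 mm deep on each side. Use the one facing the caps' path; a cap at the bar has its centre at y = +-23 mm
- beaker: Small empty glass beaker, 44 mm diameter, 45 mm high, loose on the tray on the side opposite the stop. Origin: centre of its underside. Leave alone
- bottle: Amber bottle, 60 mm diameter, 125 mm high, loose on the bench to the robot's left. Origin: centre of its underside. Leave alone
- jar: Clear jar with a white lid, 64 mm diameter, 75 mm high, loose on the bench to the robot's right. Origin: centre of its underside. Leave alone
- cap2_center (a point): Centre of the second cap from below in the magazine's stack, same size as the first; it must stay in the magazine
- cap3_center (a point): Centre of the third and top cap from below in the magazine's stack, same size as the first; it must stay in the magazine
There are look-alikes about, which are no part of the job. Of the things like the stop, leave any that is blue or yellow; of the rest the larger one is meant.

How it is judged:
On the way, in this order (a step that is already met when the one before it is completed fails the run):
1. the plunger is pressed down (at least 22 of its 26 mm) (value of joint plunger above 0.022 m).
2. the plunger is back up and the first cap lies outside the mouth on the tray (value of joint plunger below 0.003 m and x of cap1_center in the frame of dispenser below -0.048 m), for 0.2 s.
At the end, for the whole second after the job is handed in: The first cap lies flat and at rest on the tray in the stop's pocket, within 6 mm of touching the middle bar; the plunger is up; the other two caps are still in the magazine (y of cap1_center in the frame of stop between -0.029 and 0.029 m and x of cap1_center in the frame of stop between -0.014 and 0.014 m and height (world z) of cap1_center below 0.014 m and linear speed of cap1 below 0.01 m/s and value of joint plunger below 0.003 m and horizontal distance between each of cap2_center, cap3_center and magazine below 0.012 m).
It fails at once if a second cap leaves the magazine (not (horizontal distance between cap2_center and magazine below 0.012 m) or not (horizontal distance between cap3_center and magazine below 0.012 m)).
It fails at once if a cap is lifted (height (world z) of cap1_center above 0.03 m or height (world z) of cap2_center above 0.04 m or height (world z) of cap3_center above 0.052 m).
It fails at once if the beaker, bottle or jar is moved by more than 15 mm or tipped (distance of any of beaker, bottle, jar from where it was at the start of the episode above 0.015 m or angle between any of beaker, bottle, jar's own z axis and vertical above 0.35 rad).
It also fails if it takes over 45 s, if anything falls off the work surface, if the arm or the gripper's body presses on something with over 40 N, if the wrist force passes 120 N, or if a joint passes its speed limit or range.

## Working session

There is one attempt and no reset: what is moved stays moved. The work goes in short steps, Python scripts to look and compute and a tool call to move; the robot and the scene stay as the last step left them, time stands still between calls to the robot, and variables do not carry over. Pictures are saved under pics/ and viewed, and the job is handed in when it is done.

Besides the shell and the picture viewer there is one more tool, called after "Emit:" as a command line: name --argument value ..., lists and objects as JSON in quotes. jog_arm: Moves the arm, as the interface text tells. Its arguments: {"type":"object","properties":{"plan":{"type":"array"},"newtons":{"type":"number"}},"required":["plan"]}

```bash
mkdir -p pics
python3 - <<'E'
from cell import observe,cams,robot
import cv2,json,pickle
s=observe();print({k:s[k] for k in('time','tool_pos','tool_rot','contact_force','opening')})
for n in('scene','top'):
    c=cams.read_camera(n);pickle.dump(c,open(n+'0.pkl','wb'));cv2.imwrite(f'pics/{n}0.png',c['image'][:,:,::-1]);print(n,c['fov_y'],c['cx'],c['cy'],c['T'])
    print([k for k in c])
E
```

```text
{'time': 0.0, 'tool_pos': array([ 0.23095896, -0.47097496,  0.20104483]), 'tool_rot': array([2.9815062 , 1.56923323, 1.8664511 ]), 'contact_force': array([ 0.23392128, -0.53799594,  0.05151006]), 'opening': 0.09191578071183995}
scene 53.24797389364645 322.66465452699657 203.18485218386385 [[-4.94542992e-01  5.95534465e-01 -6.33060763e-01  1.22246476e+00]
 [ 8.69153155e-01  3.38731536e-01 -3.60324492e-01  3.41836076e-01]
 [-1.48009083e-04 -7.28422712e-01 -6.85127966e-01  7.61386930e-01]
 [ 0.00000000e+00  0.00000000e+00  0.00000000e+00  1.00000000e+00]]
['image', 'fov_y', 'cx', 'cy', 'T']
top 53.38125453095024 319.58403964184816 194.35429377660378 [[ 0.02224652 -0.97946852  0.20036596  0.36331211]
 [-0.99975055 -0.02139779  0.00640085  0.00751597]
 [-0.00198204 -0.20045838 -0.97970021  1.26417557]
 [ 0.          0.          0.          1.        ]]
['image', 'fov_y', 'cx', 'cy', 'T']
```

View pics/scene0.png

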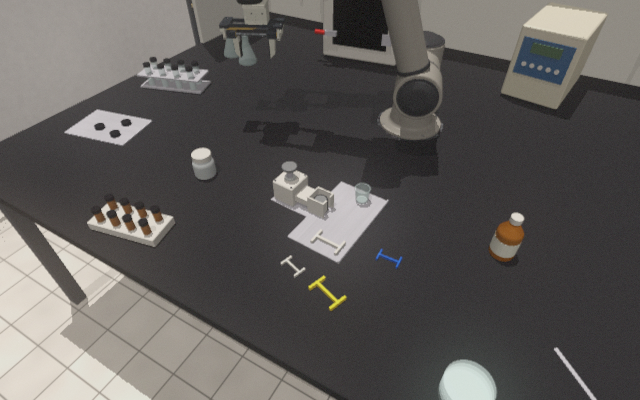

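View pics/top0.png

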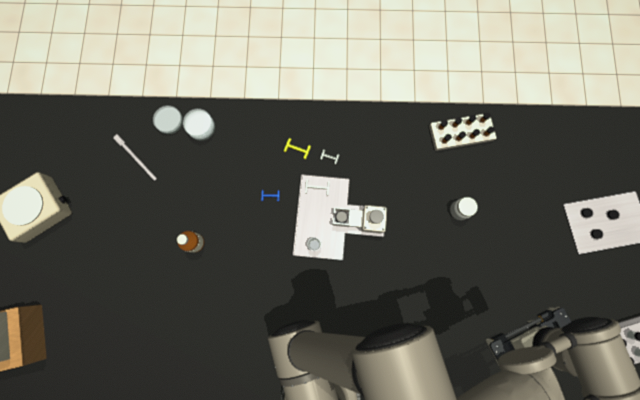

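Run:
```python
import cv2
a=cv2.imread('pics/top0.png')[130:270,250:400];cv2.imwrite('pics/top0c.png',cv2.resize(a,None,fx=4,fy=4,interpolation=cv2.INTER_CUBIC))
a=cv2.imread('pics/scene0.png')[150:310,250:420];cv2.imwrite('pics/scene0c.png',cv2.resize(a,None,fx=3.7,fy=3.7,interpolation=cv2.INTER_CUBIC))
```

```text
(no output)
```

View pics/top0c.png

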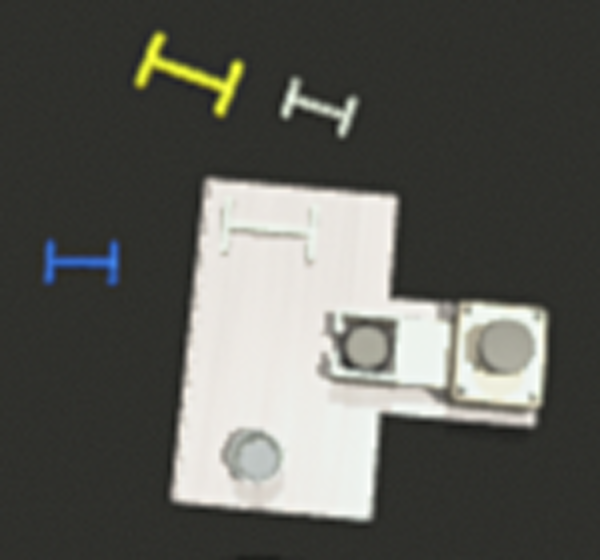

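View pics/scene0c.png

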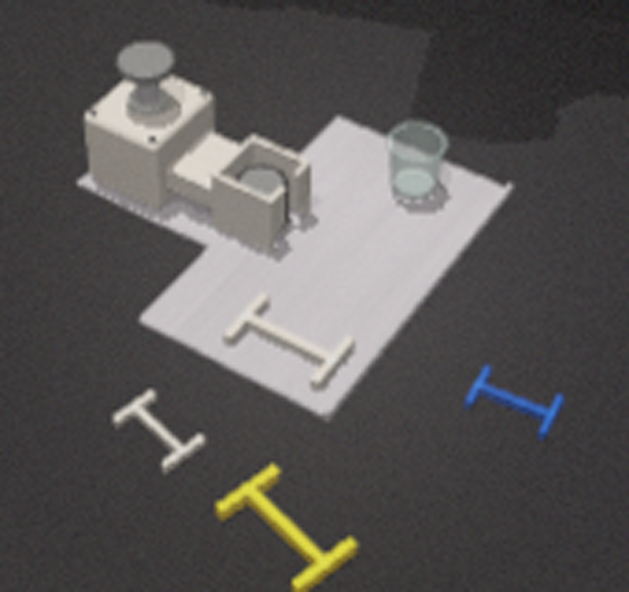

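```bash
cat > h.py <<'E'
import numpy as np,pickle,cv2
def ray(c,u,v):
    f=c['image'].shape[0]/2/np.tan(np.radians(c['fov_y'])/2)
    d=c['T'][:3,:3]@np.array([(u-c['cx'])/f,(v-c['cy'])/f,1]);return c['T'][:3,3],d
def onz(c,u,v,z):
    o,d=ray(c,u,v);return (o+d*(z-o[2])/d[2])
def proj(c,p):
    f=c['image'].shape[0]/2/np.tan(np.radians(c['fov_y'])/2)
    q=np.linalg.inv(c['T'])@np.append(p,1);return f*q[0]/q[2]+c['cx'],f*q[1]/q[2]+c['cy']
E
python3 - <<'E'
from h import *
np.set_printoptions(precision=4,suppress=True)
t=pickle.load(open('top0.pkl','rb'));s=pickle.load(open('scene0.pkl','rb'))
T=lambda u,v,z:onz(t,250+u/4-.375,130+v/4-.375,z)
S=lambda u,v,z:onz(s,250+u/3.7-.37,150+v/3.7-.37,z)
P=[T(206,178,.006),T(398,195,.004),T(372,520,.004),T(172,501,.006)]
Q=[S(328,418,.006),S(140,320,.004),S(338,116,.004),S(511,185,.006)]
for a,b in zip(P,Q):print(a[:2],b[:2])
for R in(P,Q):print([np.linalg.norm(R[i]-R[(i+1)%4]) for i in range(4)])
for R in (P,Q):
    # local pts fit
    L=np.array([[-.14,.13],[.015,.13],[.015,-.13],[-.14,-.13]]);R=np.array(R)[:,:2]
    lc=L.mean(0);rc=R.mean(0);U,_,V=np.linalg.svd((L-lc).T@(R-rc));M=(U@V).T
    if np.linalg.det(M)<0:print('refl')
    o=rc-M@lc;print('disp',o,np.degrees(np.arctan2(M[1,0],M[0,0])),'res',(L@M.T+o-R)*1000)
    for n,l in(('plunger',[.1,0]),):print(n,o+M@l)
print('plunger T',T(506,347,.11)[:2],'S',S(146,60,.11)[:2])
print('stop T',T(268,231,.014)[:2],'S',S(290,341,.014)[:2])
print('stop bar ends T',T(225,228,.014)[:2],T(311,234,.014)[:2],'S',S(247,320,.014)[:2],S(331,362,.014)[:2])
print('cap3 T',T(365,346,.04)[:2],'S',S(262,181,.04)[:2])
print('beaker T',T(251,457,.004)[:2],'S',S(414,185,.008)[:2])
E
```

```text
[0.6867 0.0774] [0.6859 0.0793]
[ 0.6763 -0.0793] [ 0.6734 -0.0739]
[ 0.4143 -0.0609] [ 0.413  -0.0568]
[0.4254 0.0958] [0.4221 0.0952]
[np.float64(0.1571365228659905), np.float64(0.2626709941123391), np.float64(0.15717618962769314), np.float64(0.2619026161367617)]
[np.float64(0.1536566444985211), np.float64(0.2609263091274819), np.float64(0.15229312427422945), np.float64(0.26422948220443804)]
disp [ 0.5463 -0.0541] -93.99510466739531 res [[-0.9209 -0.9409]
 [-1.3522  1.2171]
 [ 1.3056  0.9344]
 [ 0.9675 -1.2106]]
plunger [ 0.5393 -0.1539]
disp [ 0.5446 -0.0514] -93.72116236344986 res [[-2.5306  0.586 ]
 [-0.0753 -0.9541]
 [ 0.8402 -1.1497]
 [ 1.7657  1.5178]]
plunger [ 0.5381 -0.1512]
plunger T [ 0.5372 -0.1519] S [ 0.5392 -0.1493]
stop T [0.6417 0.0257] S [0.6467 0.0294]
stop bar ends T [0.6434 0.0604] [ 0.64   -0.0089] S [ 0.6447 -0.0052] [0.6494 0.0619]
cap3 T [ 0.5461 -0.0521] S [ 0.5431 -0.0517]
beaker T [0.4612 0.0349] S [0.4603 0.0325]
```

Run:
```python
from h import *
from cell import observe
from scipy.spatial.transform import Rotation as Ro
np.set_printoptions(precision=4,suppress=True)
s=observe();R=Ro.from_euler('xyz',s['tool_rot']).as_matrix();print(R,s['tool_pos'],s['qpos'])
p=np.array([.5385,-.152,.125]);print('shift cm',R.T@(p-s['tool_pos'])*100)
dx=np.array([np.cos(np.radians(-94)),np.sin(np.radians(-94)),0])
for sg in(1,-1):
    z=sg*dx;x=np.array([0,0,-1.]);y=np.cross(z,x);D=np.stack([x,y,z],1)
    print(np.degrees(Ro.from_matrix(R.T@D).as_rotvec()))
t=pickle.load(open('top0.pkl','rb'));print('jar',onz(t,465,207,.075))
```

```text
[[-0.0004  0.8979  0.4402]
 [ 0.0013  0.4402 -0.8979]
 [-1.      0.0002 -0.0013]] [ 0.231  -0.471   0.2011] [-1.261   0.3427  1.5249 -0.      1.2754 -0.146 ]
shift cm [  7.64    41.6519 -15.1006]
[30.1154 -0.0769  0.0095]
[-149.8846   -0.0127   -0.103 ]
jar [ 0.577 -0.426  0.075]
```

Emit:
jog_arm --plan '[30,0,0,0,41.6,-15.1,-1,30,0,0,0,41.6,-15.1,-1,30,0,0,0,41.6,-15.1,-1,30,0,0,0,41.6,-15.1,-1,30,0,0,0,41.6,-15.1,-1,30,0,0,0,41.6,-15.1,-1,30,0,0,0,41.6,-15.1,-1,30,0,0,0,41.6,-15.1,-1,30,0,0,0,41.6,-15.1,-1,30,0,0,0,41.6,-15.1,-1]'

```text
time: 1.1
tool_pos: [0.5407, -0.1484, 0.201]
tool_rot: [2.952, 1.569, 1.319]
contact_force: [-0.1, -0.1, 0.6]
opening: 0.0163
```

Emit:
jog_arm --plan '[0,0,0,0,0,0,-1,0,0,0,0,0,0,-1]'

```text
time: 1.3
tool_pos: [0.5374, -0.1534, 0.2013]
tool_rot: [-1.382, 1.57, -3.021]
contact_force: [-0.5, -0.2, 0.3]
opening: 0.002
```

```bash
cat > look.py <<'E'
import sys
from h import *
from cell import observe,cams
from scipy.spatial.transform import Rotation as Ro
np.set_printoptions(precision=4,suppress=True)
k=sys.argv[1]
for n,(x0,x1,y0,y1) in(('scene',(240,420,110,270)),('top',(250,410,130,270))):
    c=cams.read_camera(n);pickle.dump(c,open(n+k+'.pkl','wb'))
    cv2.imwrite(f'pics/{n}{k}.png',cv2.resize(c['image'][y0:y1,x0:x1,::-1],None,fx=3.7,fy=3.7,interpolation=cv2.INTER_CUBIC))
s=observe();R=Ro.from_euler('xyz',s['tool_rot']).as_matrix();print(s['time'],s['tool_pos'],s['contact_force'],s['opening'],R)
E
python3 look.py 1
```

```text
1.4 [ 0.5372 -0.154   0.2017] [-0.7155  0.1431 -0.1441] 0.0007734282327719909 [[-0.0005  0.9976 -0.0697]
 [-0.0002 -0.0697 -0.9976]
 [-1.     -0.0005  0.0002]]
```

Emit:
jog_arm --plan '[0,0,0,4,0.1,-0.2,-1,0,0,0,7,0.1,-0.2,-1,0,0,0,8.6,0.1,-0.2,-1,0,0,0,8.6,0.1,-0.2,-1,0,0,0,8.6,0.1,-0.2,-1]'

```text
time: 1.9
tool_pos: [0.5392, -0.1519, 0.1164]
tool_rot: [1.041, 1.57, -0.599]
contact_force: [0.4, -0.2, 0.6]
opening: 0.0003
```

Emit:
jog_arm --plan '[0,0,0,0.3,0,0,-1,0,0,0,0.6,0,0,-1,0,0,0,0.9,0,0,-1,0,0,0,1.2,0,0,-1,0,0,0,1.5,0,0,-1,0,0,0,1.8,0,0,-1,0,0,0,2.1,0,0,-1,0,0,0,2.4,0,0,-1,0,0,0,2.7,0,0,-1,0,0,0,2.9,0,0,-1]'

```text
time: 2.9
tool_pos: [0.5392, -0.1507, 0.0864]
tool_rot: [-1.69, 1.57, 2.955]
contact_force: [-0.4, 0.3, -0.0]
opening: 0.0004
```

Emit:
jog_arm --plan '[0,0,0,0.1,0,0,-1,0,0,0,0.2,0,0,-1]'

```text
time: 3.1
tool_pos: [0.5393, -0.1508, 0.0847]
tool_rot: [-1.503, 1.571, -3.141]
contact_force: [-0.7, 0.4, 2.4]
opening: 0.0004
```

```bash
python3 look.py 2
```

```text
3.2 [ 0.5393 -0.1508  0.0848] [-0.2523  1.0943  1.0171] 0.0003983817945403002 [[-0.      0.9977 -0.0677]
 [-0.0001 -0.0677 -0.9977]
 [-1.     -0.      0.0001]]
```

View pics/scene2.png

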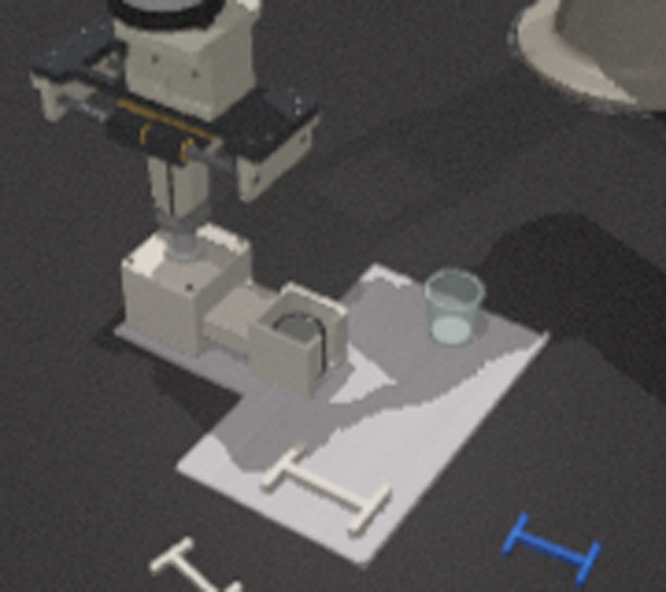

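View pics/top2.png

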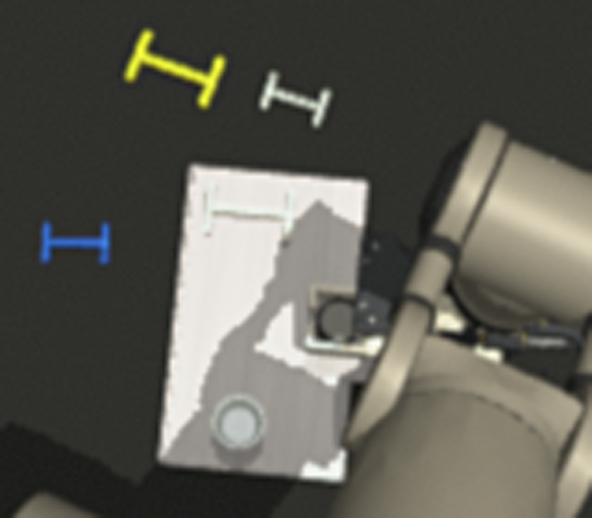

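Run:
```python
from h import *
s=pickle.load(open('scene2.pkl','rb'))
for n,p in(('tcp',[.5393,-.1508,.0848]),('head up',[.5385,-.151,.110]),('head dn',[.5385,-.151,.084]),('hous',[.5385,-.151,.068])):
    u,v=proj(s,p);print(n,u,v,'crop',(u-240)*3.7,(v-110)*3.7)
a=s['image'][135:205,260:340,::-1];cv2.imwrite('pics/z2.png',cv2.resize(a,None,fx=8,fy=8,interpolation=cv2.INTER_CUBIC))
a=pickle.load(open('scene0.pkl','rb'))['image'][135:205,260:340,::-1];cv2.imwrite('pics/z0.png',cv2.resize(a,None,fx=8,fy=8,interpolation=cv2.INTER_CUBIC))
```

```text
tcp 289.1344683923086 173.1270920726843 crop 181.79753305154173 233.5702406689319
head up 288.6873847676133 165.5174106492824 crop 180.14332364016926 205.4144194023449
head dn 289.2520085051601 173.17291984342924 crop 182.23243146909246 233.7398034206882
hous 289.5902595866933 177.7591320275967 crop 183.4839604707653 250.70878850210784
```

View pics/z2.png

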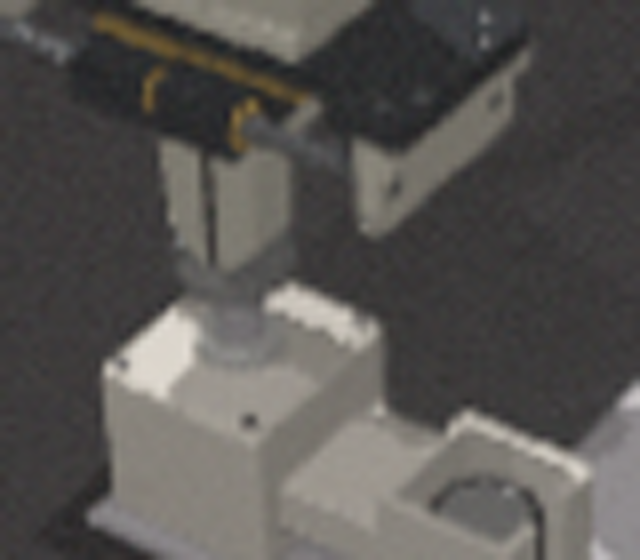

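View pics/z0.png

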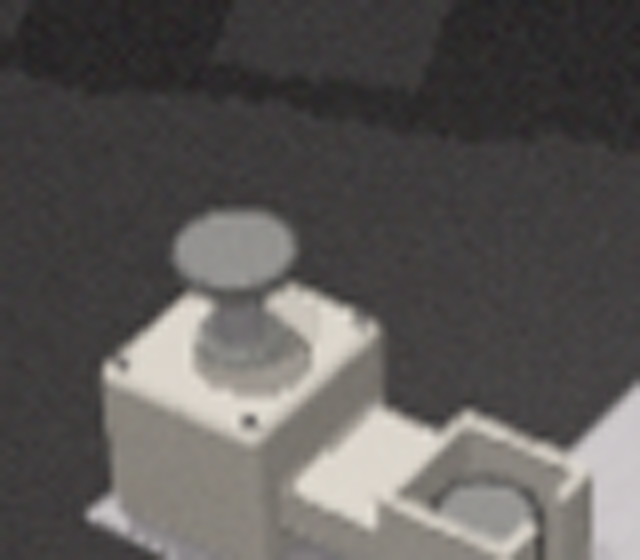

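Emit:
jog_arm --plan '[0,0,0,0.1,0,0,-1,0,0,0,0.2,0,0,-1]'

```text
time: 3.4
tool_pos: [0.5393, -0.1508, 0.0829]
tool_rot: [0.978, 1.57, -0.66]
contact_force: [-1.6, 1.7, 3.4]
opening: 0.0002
```

Emit:
jog_arm --plan '[0,0,0,0.1,0,0,-1,0,0,0,0.2,0,0,-1]'

```text
time: 3.6
tool_pos: [0.5393, -0.1508, 0.0808]
tool_rot: [1.014, 1.571, -0.625]
contact_force: [-1.4, 1.1, 3.1]
opening: 0.0001
```

The reported TCP is below 84 mm and there is still no hard stop, so the fingertips sit higher than reported. I'll keep going in small steps and let the force guide me.

Emit:
jog_arm --plan '[0,0,0,0.2,0,0,-1,0,0,0,0.4,0,0,-1]'

```text
time: 3.8
tool_pos: [0.5394, -0.1508, 0.0767]
tool_rot: [1.042, 1.571, -0.596]
contact_force: [-2.0, 0.8, 4.1]
opening: 0.0005
```

Emit:
jog_arm --plan '[0,0,0,0.2,0,0,-1,0,0,0,0.4,0,0,-1]'

```text
time: 4.0
tool_pos: [0.5394, -0.1508, 0.0726]
tool_rot: [0.798, 1.571, -0.841]
contact_force: [-0.7, 0.7, 4.1]
opening: 0.0005
```

```bash
python3 look.py 3
python3 - <<'E'
from h import *
s=pickle.load(open('scene3.pkl','rb'))
a=s['image'][135:215,260:360,::-1];cv2.imwrite('pics/z3.png',cv2.resize(a,None,fx=7,fy=7,interpolation=cv2.INTER_CUBIC))
E
```

```text
4.1 [ 0.5393 -0.1508  0.0724] [-0.9187  0.1941  3.5182] 0.0004670304579025318 [[-0.      0.9977 -0.0678]
 [-0.     -0.0678 -0.9977]
 [-1.     -0.      0.    ]]
```

View pics/z3.png

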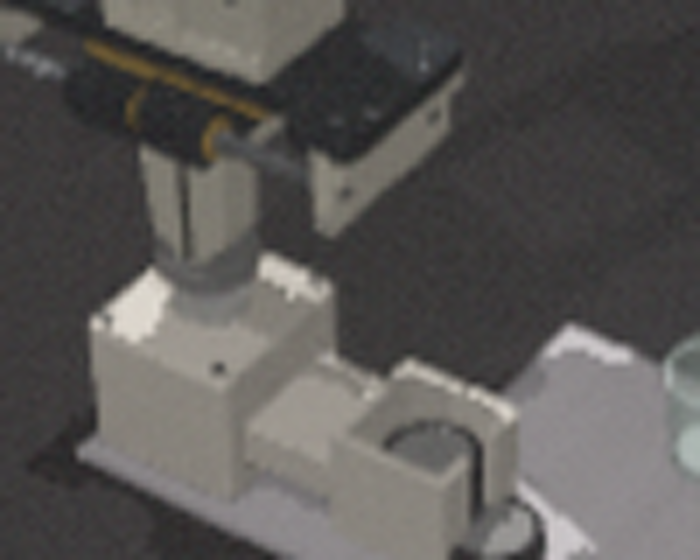

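Emit:
jog_arm --plan '[0,0,0,0.2,0,0,-1,0,0,0,0.4,0,0,-1]'

```text
time: 4.3
tool_pos: [0.5394, -0.1508, 0.0687]
tool_rot: [0.898, 1.571, -0.74]
contact_force: [-0.1, 0.9, 5.1]
opening: 0.0007
```

Emit:
jog_arm --plan '[0,0,0,0.1,0,0,-1,0,0,0,0.2,0,0,-1]'

```text
time: 4.5
tool_pos: [0.5394, -0.1508, 0.0667]
tool_rot: [0.808, 1.571, -0.83]
contact_force: [-1.8, -0.1, 4.8]
opening: 0.0004
```

Emit:
jog_arm --plan '[0,0,0,0.1,0,0,-1]'

```text
time: 4.6
tool_pos: [0.5394, -0.1508, 0.0657]
tool_rot: [0.965, 1.571, -0.674]
contact_force: [-0.8, 0.0, 4.5]
opening: 0.0004
```

```bash
python3 look.py 4
python3 - <<'E'
from h import *
s=pickle.load(open('scene4.pkl','rb'))
a=s['image'][135:235,260:380,::-1];cv2.imwrite('pics/z4.png',cv2.resize(a,None,fx=6,fy=6,interpolation=cv2.INTER_CUBIC))
E
```

```text
4.7 [ 0.5393 -0.1508  0.0656] [-0.6052  0.2791  3.7842] 0.00010573676499636318 [[ 0.      0.9977 -0.0678]
 [-0.     -0.0678 -0.9977]
 [-1.      0.      0.    ]]
```

View pics/z4.png

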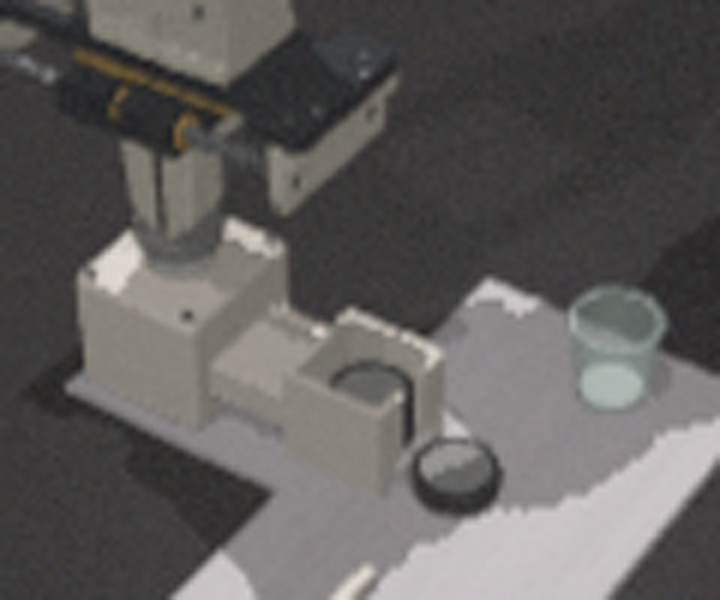

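Emit:
jog_arm --plan '[0,0,0,0.1,0,0,-1]'

```text
time: 4.8
tool_pos: [0.5394, -0.1508, 0.0648]
tool_rot: [0.929, 1.571, -0.71]
contact_force: [-0.9, 0.7, 4.6]
opening: 0.0004
```

Emit:
jog_arm --plan '[0,0,0,0.1,0,0,-1]'

```text
time: 4.9
tool_pos: [0.5394, -0.1508, 0.0637]
tool_rot: [0.911, 1.571, -0.728]
contact_force: [-1.3, 0.5, 4.2]
opening: 0.0006
```

Emit:
jog_arm --plan '[0,0,0,0.1,0,0,-1]'

```text
time: 5.0
tool_pos: [0.5394, -0.1508, 0.0627]
tool_rot: [0.716, 1.571, -0.922]
contact_force: [-1.2, 0.6, 5.5]
opening: 0.0004
```

Emit:
jog_arm --plan '[0,0,0,0.1,0,0,-1]'

```text
time: 5.1
tool_pos: [0.5394, -0.1508, 0.0617]
tool_rot: [0.877, 1.571, -0.761]
contact_force: [-0.5, 0.8, 4.8]
opening: 0.0007
```

Emit:
jog_arm --plan '[0,0,0,0.1,0,0,-1]'

```text
time: 5.2
tool_pos: [0.5394, -0.1508, 0.0607]
tool_rot: [0.832, 1.571, -0.807]
contact_force: [-2.1, 1.2, 5.0]
opening: 0.0007
```

```bash
python3 look.py 5
python3 - <<'E'
from h import *
s=pickle.load(open('scene5.pkl','rb'))
a=s['image'][135:235,260:380,::-1];cv2.imwrite('pics/z5.png',cv2.resize(a,None,fx=6,fy=6,interpolation=cv2.INTER_CUBIC))
E
```

```text
5.3 [ 0.5394 -0.1508  0.0606] [-0.8676  0.2765  4.6348] 0.0006384431137521622 [[ 0.0001  0.9977 -0.0678]
 [-0.0001 -0.0678 -0.9977]
 [-1.      0.0001  0.0001]]
```

View pics/z5.png

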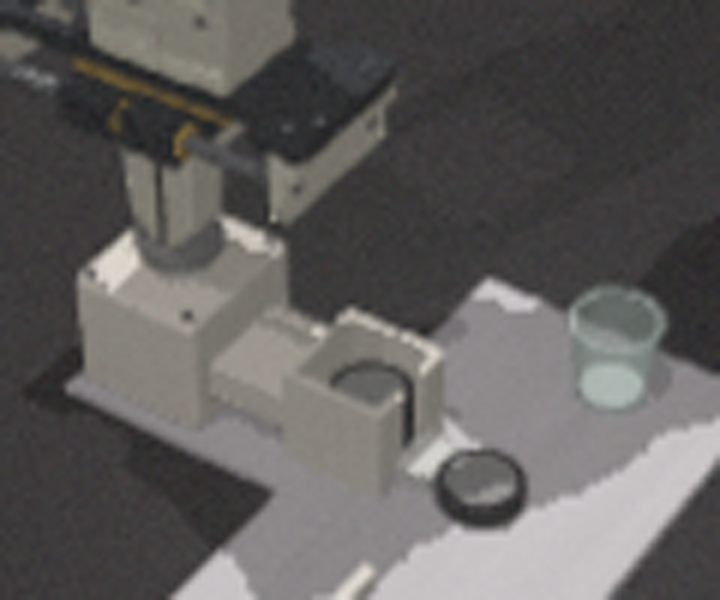

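Run:
```python
from h import *
s=pickle.load(open('scene5.pkl','rb'))
o=np.array([.5455,-.0525]);a=np.radians(-94);X=np.array([np.cos(a),np.sin(a)]);Y=np.array([-X[1],X[0]])
p=onz(s,260+481/6-.4,135+475/6-.4,.016)[:2];print(p,(p-o)@X,(p-o)@Y)
```

```text
[0.54690196 0.00950175] -0.061948513203427244 -0.0029264828046689905
```

Emit:
jog_arm --plan '[0,0,0,0.1,0,0,-1]'

```text
time: 5.4
tool_pos: [0.5394, -0.1508, 0.0598]
tool_rot: [0.949, 1.571, -0.689]
contact_force: [-1.9, 1.0, 4.9]
opening: 0.0005
```

Emit:
jog_arm --plan '[0,0,0,0.1,0,0,-1]'

```text
time: 5.5
tool_pos: [0.5395, -0.1508, 0.0591]
tool_rot: [1.117, 1.57, -0.521]
contact_force: [-3.9, 1.6, 15.1]
opening: 0.0005
```

Emit:
jog_arm --plan '[0,0,0,0.1,0,0,-1]'

```text
time: 5.6
tool_pos: [0.5395, -0.1508, 0.059]
tool_rot: [1.146, 1.57, -0.493]
contact_force: [-6.1, 1.8, 20.7]
opening: 0.0006
```

Hard stop reached: 21 N at reported z 0.059, so the real tip is about 25 mm above the reported TCP. Next I'll release the plunger.

Emit:
jog_arm --plan '[0,0,0,-0.5,0,0,-1,0,0,0,-1,0,0,-1,0,0,0,-1.5,0,0,-1,0,0,0,-2,0,0,-1,0,0,0,-2.5,0,0,-1,0,0,0,-3.5,0,0,-1,0,0,0,-6,0,0,-1,0,0,0,-8,0,0,-1,0,0,0,-8,0,0,-1]'

```text
time: 6.5
tool_pos: [0.541, -0.1515, 0.1409]
tool_rot: [1.212, 1.565, -0.426]
contact_force: [1.1, 0.6, -0.1]
opening: 0.0004
```

```bash
python3 look.py 6
```

```text
6.6 [ 0.5393 -0.1508  0.1379] [-0.7176  0.6053  0.5803] 0.0004329314749488721 [[ 0.0004  0.9977 -0.0677]
 [-0.0003 -0.0677 -0.9977]
 [-1.      0.0005  0.0003]]
```

View pics/scene6.png

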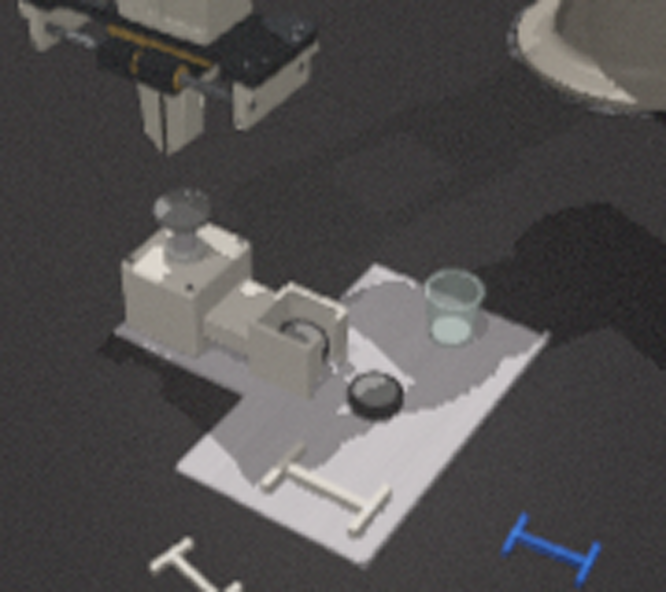

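View pics/top6.png

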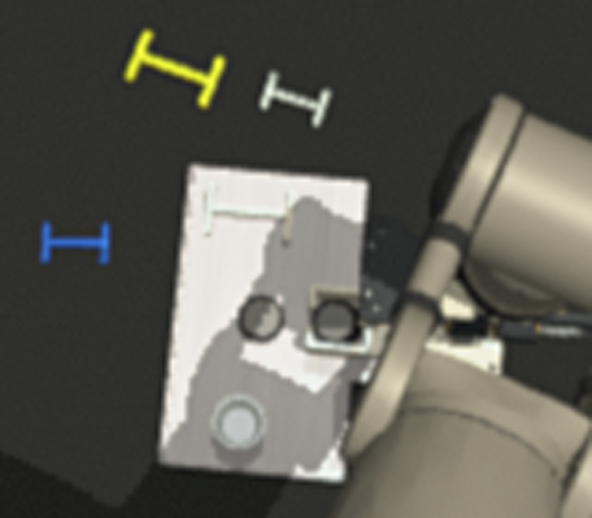

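Run:
```python
from h import *
np.set_printoptions(precision=4,suppress=True)
s=pickle.load(open('scene6.pkl','rb'));t=pickle.load(open('top6.pkl','rb'))
for z in(.138,.163):
    for dx in(0,.0095):
        u,v=proj(s,[.5393+dx,-.1508,z]);print(z,dx,(u-240)*3.7,(v-110)*3.7)
o=np.array([.5455,-.0525]);a=np.radians(-94);X=np.array([np.cos(a),np.sin(a)]);Y=np.array([-X[1],X[0]])
D=lambda p:np.array([(p[:2]-o)@X,(p[:2]-o)@Y])
S=lambda u,v,z:onz(s,240+u/3.7-.37,110+v/3.7-.37,z)
T=lambda u,v,z:onz(t,250+u/3.7-.37,130+v/3.7-.37,z)
for n,p in(('capS',S(376,390,.016)),('capT',T(260,318,.016)),('stopS',S(327,486,.014)),('stopT',T(249,211,.014)),('beakT',T(239,424,.008)),('magT',T(338,320,.03))):print(n,p[:2],D(p))
```

```text
0.138 0 177.42615811546912 174.50178075695985
0.138 0.0095 169.95065537893154 181.60854334530785
0.163 0 175.2640360844677 145.28598014944092
0.163 0.0095 167.64942895117304 152.33950542488932
capS [0.5492 0.0151] [-0.0677 -0.0011]
capT [0.55   0.0131] [-0.0658 -0.0001]
stopS [0.6444 0.0281] [-0.0873  0.0931]
stopT [0.6441 0.0248] [-0.084  0.093]
beakT [0.4599 0.029 ] [-0.0753 -0.0911]
magT [ 0.5476 -0.053 ] [0.0003 0.0022]
```

Pictures: plunger is up, one cap is out at top-crop (261,318), i.e. dispenser frame (-67, -1) mm. The two views agree. The stop is at (-86, 93) mm. The visible tip position also confirms the 25 mm TCP offset. Next I'll go behind the cap with the fingers about 24 mm apart, to use as a cradle.

Emit:
jog_arm --plan '[0,0,0,0,-4,-17,-0.48,0,0,0,0,-4,-17,-0.48,0,0,0,0,-4,-17,-0.48,0,0,0,0,-4,-17,-0.48,0,0,0,0,-4,-17,-0.48,0,0,0,5,-4,-17,-0.48,0,0,0,9,-4,-17,-0.48,0,0,0,11,-4,-17,-0.48,0,0,0,11,-4,-17,-0.48,0,0,0,11,-4,-17,-0.48]'

```text
time: 7.6
tool_pos: [0.511, 0.0208, 0.0276]
tool_rot: [-1.365, 1.57, -3.005]
contact_force: [1.3, -0.1, -0.3]
opening: 0.024
```

```bash
python3 look.py 7
```

```text
7.7 [0.512  0.021  0.0288] [-0.1943 -0.6425 -0.564 ] 0.023741488917781335 [[ 0.0023  0.9977 -0.0682]
 [-0.0004 -0.0682 -0.9977]
 [-1.      0.0023  0.0003]]
```

View pics/scene7.png

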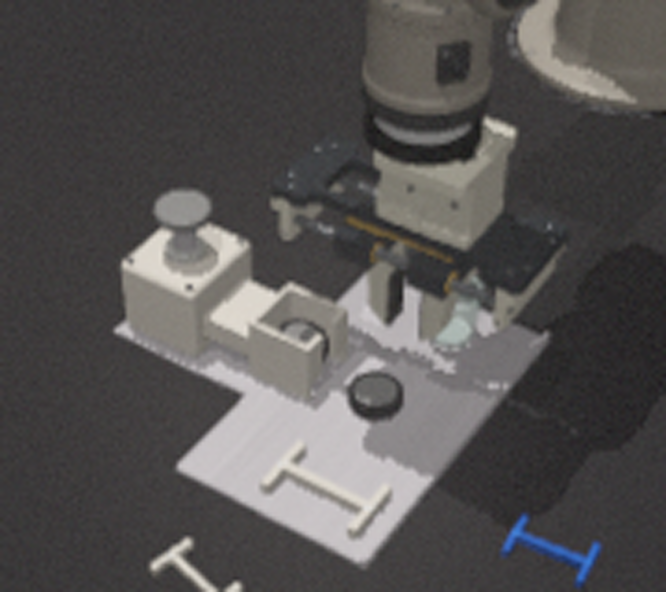

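View pics/top7.png

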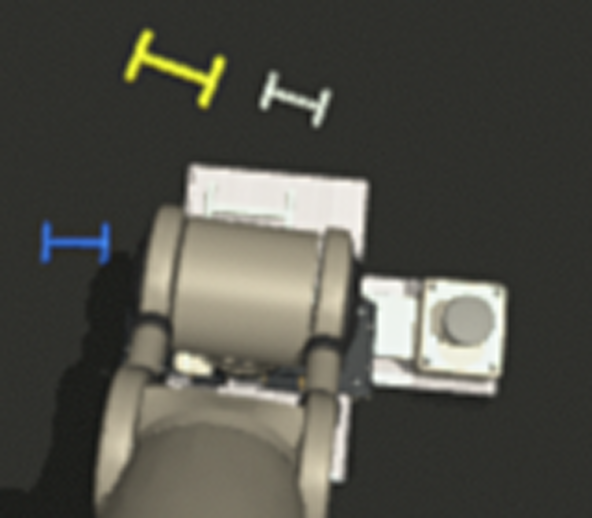

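Emit:
jog_arm --plan '[0,0,0,1.5,0,0,-0.48,0,0,0,3,0,0,-0.48,0,0,0,3.8,0,0,-0.48,0,0,0,4.2,0,0,-0.48,0,0,0,4.4,0,0,-0.48,0,0,0,4.4,0,0,-0.48]'

```text
time: 8.3
tool_pos: [0.5113, 0.0215, -0.0159]
tool_rot: [1.438, 1.57, -0.201]
contact_force: [0.7, -0.4, -1.6]
opening: 0.0239
```

```bash
python3 look.py 8
```

```text
8.4 [ 0.5114  0.0215 -0.0158] [ 0.2581 -0.1475  0.7247] 0.024186159983664773 [[ 0.001   0.9977 -0.0677]
 [-0.0002 -0.0677 -0.9977]
 [-1.      0.001   0.0001]]
```

View pics/scene8.png

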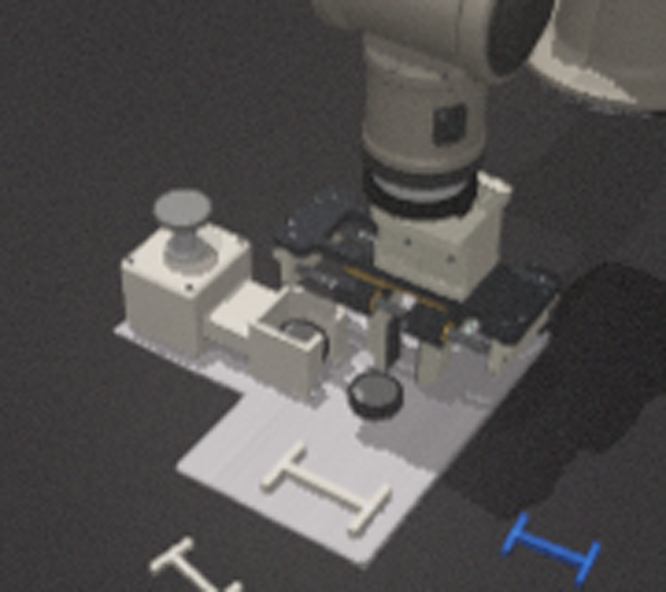

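Run:
```python
from h import *
s=pickle.load(open('scene6.pkl','rb'))  # tip true .163
cv2.imwrite('pics/z6.png',cv2.resize(s['image'][100:160,235:335,::-1],None,fx=7,fy=7,interpolation=cv2.INTER_CUBIC))
for xx in(0,.02,.0375):
  for yy in(.08,.095):
    for h in (.03,.045,.066):
        u,v=proj(s,[.5393+xx,-.1508+yy,.163+h]);print(xx,yy,h,round((u-235)*7),round((v-100)*7))
```

```text
0 0.08 0.03 554 341
0 0.08 0.045 553 305
0 0.08 0.066 553 253
0 0.095 0.03 591 353
0 0.095 0.045 591 317
0 0.095 0.066 591 266
0.02 0.08 0.03 524 370
0.02 0.08 0.045 523 334
0.02 0.08 0.066 522 283
0.02 0.095 0.03 562 383
0.02 0.095 0.045 562 347
0.02 0.095 0.066 561 295
0.0375 0.08 0.03 498 397
0.0375 0.08 0.045 497 361
0.0375 0.08 0.066 495 309
0.0375 0.095 0.03 536 410
0.0375 0.095 0.045 535 374
0.0375 0.095 0.066 534 322
```

View pics/z6.png

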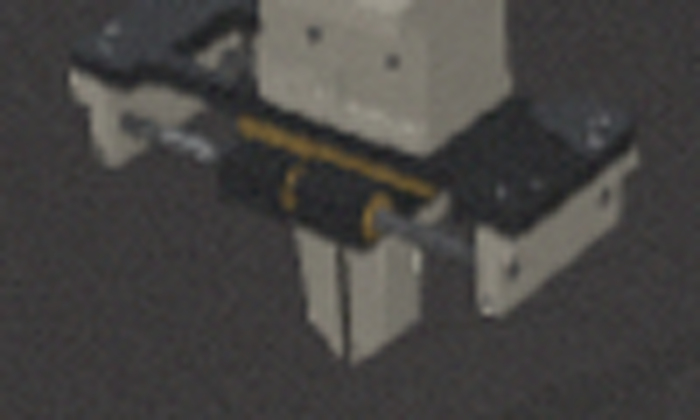

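Emit:
jog_arm --plan '[0,0,0,0,0.6,0,-0.48,0,0,0,0,1.2,0,-0.48,0,0,0,0,1.6,0,-0.48,0,0,0,0,2.1,-0.2,-0.48,0,0,0,0,2.6,-0.4,-0.48,0,0,0,0,3.1,-0.6,-0.48,0,0,0,0,3.6,-0.8,-0.48,0,0,0,0,4,-1,-0.48,0,0,0,0,4.3,-1.1,-0.48,0,0,0,0,4.5,-1.2,-0.48]'

```text
time: 9.4
tool_pos: [0.5569, 0.0305, -0.0163]
tool_rot: [-0.036, 1.571, -1.674]
contact_force: [-0.5, -0.1, 1.0]
opening: 0.0231
```

```bash
python3 look.py 9
```

```text
9.5 [ 0.5569  0.0305 -0.0163] [ 0.1845 -0.1693  0.0773] 0.024154185252927774 [[ 0.0002  0.9977 -0.0676]
 [-0.0001 -0.0676 -0.9977]
 [-1.      0.0002  0.0001]]
```

View pics/scene9.png

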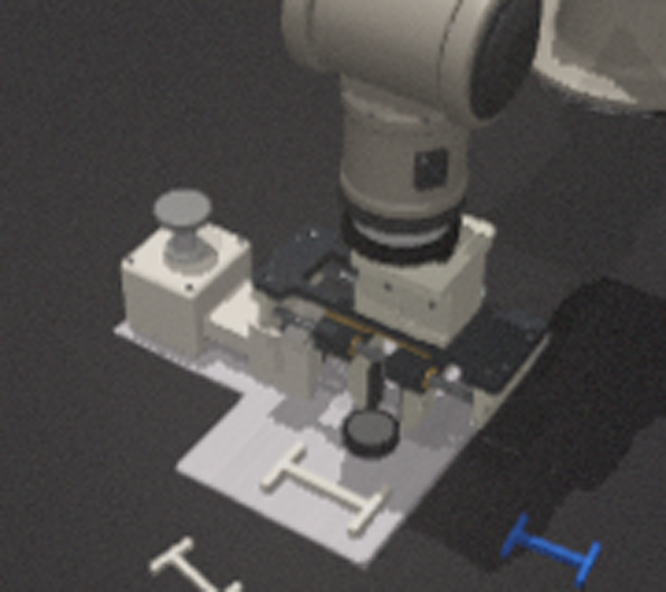

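```bash
cat > d.py <<'E'
from h import *
import sys
o=np.array([.5455,-.0525]);a=np.radians(-94);X=np.array([np.cos(a),np.sin(a)]);Y=np.array([-X[1],X[0]])
D=lambda p:np.round(np.array([(p[:2]-o)@X,(p[:2]-o)@Y])*1000,1)
s=pickle.load(open('scene%s.pkl'%sys.argv[1],'rb'))
u,v=map(float,sys.argv[2:4])
print('cap',D(onz(s,240+u/3.7-.37,110+v/3.7-.37,.016)),'stop',D(onz(s,240+327/3.7-.37,110+486/3.7-.37,.014)),'tcp',D(np.array(eval(sys.argv[4]))))
E
python3 d.py 9 371 429 '[.5569,.0305]'
```

```text
cap [-85.   33.5] stop [-87.3  93.1] tcp [-83.6   5.6]
```

Emit:
jog_arm --plan '[0,0,0,0,0.5,0,-0.48,0,0,0,0,1,-0.1,-0.48,0,0,0,0,1.5,-0.2,-0.48,0,0,0,0,2,-0.2,-0.48,0,0,0,0,2.4,-0.2,-0.48,0,0,0,0,2.7,-0.2,-0.48,0,0,0,0,3,-0.2,-0.48,0,0,0,0,3.2,-0.2,-0.48,0,0,0,0,3.3,-0.2,-0.48]'

```text
time: 10.4
tool_pos: [0.5899, 0.0302, -0.0163]
tool_rot: [0.735, 1.571, -0.904]
contact_force: [-0.4, -0.5, 0.3]
opening: 0.0238
```

```bash
python3 look.py 10
```

```text
10.5 [ 0.5898  0.0302 -0.0163] [-0.6381 -0.6835  0.5127] 0.0235993993476716 [[ 0.0001  0.9977 -0.0678]
 [-0.0001 -0.0678 -0.9977]
 [-1.      0.0001  0.0001]]
```

View pics/scene10.png

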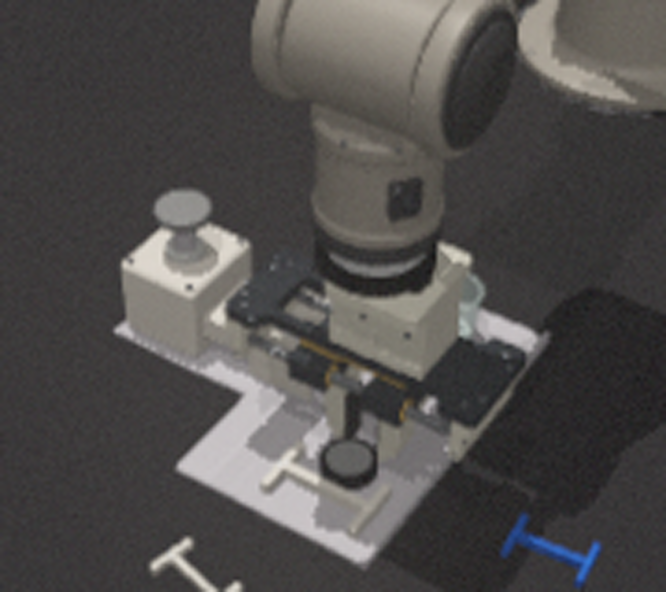

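```bash
python3 d.py 10 350 458 '[.5898,.0302]';python3 - <<'E'
from h import *
s=pickle.load(open('scene10.pkl','rb'))
cv2.imwrite('pics/z10.png',cv2.resize(s['image'][210:265,300:360,::-1],None,fx=10,fy=10,interpolation=cv2.INTER_CUBIC))
E
```

```text
cap [-87.5  64.6] stop [-87.3  93.1] tcp [-85.6  38.4]
```

View pics/z10.png

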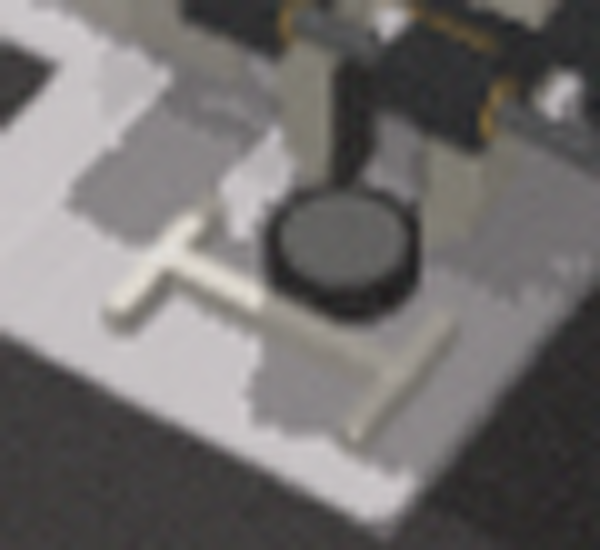

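Emit:
jog_arm --plan '[0,0,0,0,0.2,0,-0.48,0,0,0,0,0.4,0,-0.48]'

```text
time: 10.7
tool_pos: [0.5938, 0.0299, -0.0163]
tool_rot: [0.052, 1.571, -1.586]
contact_force: [0.2, -0.9, -0.5]
opening: 0.0239
```

Emit:
jog_arm --plan '[0,0,0,0,0.1,0,-0.48,0,0,0,0,0.1,0,-0.48]'

```text
time: 10.9
tool_pos: [0.5944, 0.0299, -0.0164]
tool_rot: [-1.43, 1.57, -3.069]
contact_force: [-0.8, 0.8, -0.1]
opening: 0.0235
```

Emit:
jog_arm --plan '[0,0,0,0,0.1,0,-0.48,0,0,0,0,0.1,0,-0.48]'

```text
time: 11.1
tool_pos: [0.5947, 0.0299, -0.0165]
tool_rot: [-1.527, 1.569, 3.118]
contact_force: [-4.5, -0.1, 2.2]
opening: 0.024
```

Contact with the bar is felt: -4.5 N, with the tool stalling. I'll back straight off, lift clear and look.

Emit:
jog_arm --plan '[0,0,0,0,-0.3,0,-0.48,0,0,0,0,-1,0,-0.48,0,0,0,0,-2,0,-0.48,0,0,0,0,-2.5,0,-0.48,0,0,0,-3,-2.5,0,-0.48,0,0,0,-8,-2.5,0,-0.48,0,0,0,-13,-2.5,0,-0.48,0,0,0,-15,-7,0,-0.48,0,0,0,-15,-12,0,-0.48,0,0,0,-15,-15,0,-0.48]'

```text
time: 12.1
tool_pos: [0.4432, 0.0403, 0.1344]
tool_rot: [1.485, 1.57, -0.153]
contact_force: [-1.1, -0.3, 0.1]
opening: 0.0238
```

```bash
python3 look.py 11
```

```text
12.2 [0.4423 0.0405 0.1341] [-0.0398  0.458  -0.0782] 0.02378372678487846 [[-0.0013  0.9977 -0.0673]
 [ 0.0001 -0.0673 -0.9977]
 [-1.     -0.0013  0.    ]]
```

View pics/scene11.png

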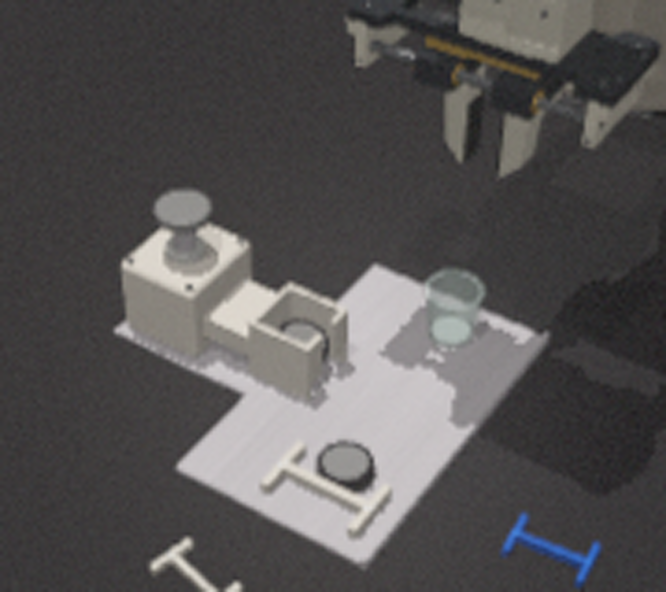

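View pics/top11.png

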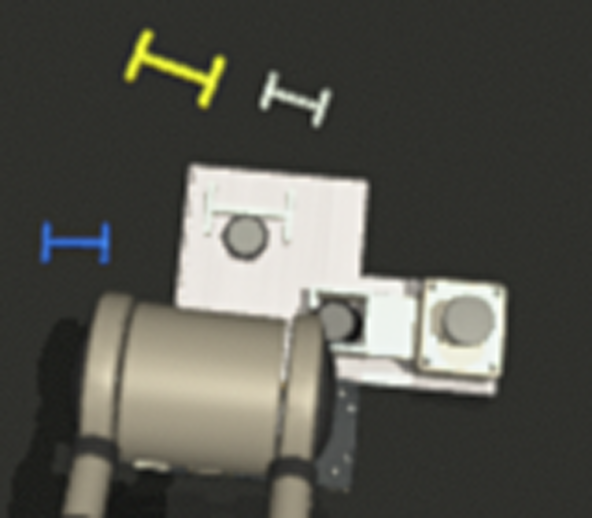

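```bash
python3 d.py 11 346 462 '[.4423,.0405]'
python3 - <<'E'
from d import *
E
python3 - <<'E'
from h import *
t=pickle.load(open('top11.pkl','rb'))
o=np.array([.5455,-.0525]);a=np.radians(-94);X=np.array([np.cos(a),np.sin(a)]);Y=np.array([-X[1],X[0]])
for n,u,v,z in(('cap',244,237,.016),('stop',249,211.5,.014)):
    p=onz(t,250+u/3.7-.37,130+v/3.7-.37,z)[:2]-o;print(n,p@X,p@Y)
E
```

```text
cap [-87.2  69.2] stop [-87.3  93.1] tcp [ -85.6 -109.4]
cap -0.08609155633882716 0.06915979692701885
stop -0.08394926382051285 0.09252804590010648Traceback (most recent call last):
  File "<stdin>", line 1, in <module>
  File "d.py", line 5, in <module>
    s=pickle.load(open('scene%s.pkl'%sys.argv[1],'rb'))
                                     ~~~~~~~~^^^
IndexError: list index out of range
```

Cap relative to the stop: x is 0 to -2 mm and y about -23.5 mm, so it rests at the bar. The plunger is up, the beaker hasn't moved and the other caps are still in the magazine. Handing in.

```bash
python3 -c "
from cell import robot;print(robot.hand_in())"
```

```text
the job is handed in; nothing more can be done
None
```

I pressed the plunger once to its hard stop (about 21 N, cap 1 out) and let it come back up. I then pushed the cap into the pocket of the larger white stop on the tray, using the slightly opened fingertips as a fixed cradle, until I felt the bar. I backed off and handed in after about 12 s.

- **Cap:** in the last pictures it lies flat about 23.4 to 23.9 mm from the stop's centre line (23 mm means touching the bar). It is 0 to 2 mm off centre along the bar in the two views.
- **Other checks:** the plunger looks up, the remaining caps are in the magazine, and the beaker looks unmoved. The bottle and jar were outside the last crops; the arm never went near the bottle, and passed the jar only well above it.
- **Disagreement:** the real fingertips sat about 25 mm above the reported TCP height. The plunger's hard stop and the camera both showed this, and I corrected for it in the push.

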